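Release a glass-plate carrier and slide it into the viewing window

TASK

On the sloping viewing stand, swing the clamp bar up by its handle, well out of the way, and leave it up. Then slide the glass-plate carrier out from where the bar held it, down the slope between the guides and without lifting it off the bed, until it drops into the recessed window and lies flat on its floor. Let go, and leave the other things on the table where they are.

Things in the scene. Friction and masses are not known exactly. Their poses are not given: they have to be found in the camera images.
- bed: sloping bed of the grey viewing stand, 190 mm wide (y), 287 mm long (x -70 to +217). Origin: centre of the recessed window's floor, 68 mm above the table. x points up the slope, 26 degrees above level, roughly towards the table's left (+y) side; y is level, roughly towards the robot; z is square to the bed. Window recess: floor at z = 0, 95 mm long (x +-47.5), 134 mm wide, closed at its foot by a bar up to z = 11 mm
- shelf (a point): middle of the upper (parking) part of the bed, at bed x = +126, z = +5 mm. This grey rubber surface, z = 5 mm, runs from the window's edge at x = +47.5 to +217, so the drop into the window is 5 mm. Side guides: inner faces at y = +-67 mm, 9 mm wide, tops at z = 13 mm, from x = -70 to +160. Rubber and window floor are grippy: the plate does not slide by itself
- carrier: black frame with glass pane, 90 mm along the slope (its x), 130 mm wide (y), 8 mm thick, 0.22 kg. Origin: centre of its underside; z square to it. Grip tab stands square on it: 12 mm thick (x), 36 mm wide (y), centred at x = +7, y = 0, from z = 8 to 42 mm. Starts on the shelf, at about bed x = +112 mm, with the clamp bar across it just down-slope of the tab, blocking the way
- clamp (a joint): the steel clamp bar's angle in rad: 0 = down flat over the plate, grows as it swings up and over towards the bed's upper end, about the clamp_hinge line, up to 1.9. The hinge is stiff (about 0.25 N m): the bar stays wherever it is left
- clamp_hinge (a point): middle of the hinge line, which runs along the bed's y; at bed x = +200, z = +25 mm. Fixed
- clamp_grip (a point): middle of the bar's black handle block (26 mm along the slope, 14 mm wide across the bed, 30 mm high), on the bar's centre line; moves with the bar. Bar down: at bed x = +76, y = 0, z = +38 mm, block top at z = 52. The cross bar (165 mm long, 11 mm square) lies with its near face 24 mm up-slope of this point and hangs on two arms at y = +-78 mm
- spare: an identical spare carrier lying on the table beside the stand, tab up; not to be moved. Origin under its middle
- loupe: black magnifying loupe, 62 mm across, 60 mm high, on the table; not to be moved. Origin under its middle
- stamp: wooden hand stamp, 60 by 40 mm foot, 78 mm high; not to be moved. Origin under its middle
- punch: desk hole punch, 100 by 120 mm, 75 mm high; not to be moved. Origin under its middle
- mug: white mug, 80 mm across, 95 mm high; not to be moved. Origin under its middle
- stapler: stapler, 150 by 36 mm, 55 mm high; not to be moved. Origin under its middle

How it is judged (in metres and radians):
On the way:
1. the clamp bar is swung up by more than 0.8 rad while the carrier is still on the parking shelf (value of joint clamp above 0.8 rad and x of carrier in the frame of bed above 0.085 m), for 0.2 s.
At the end, for the whole second after the job is handed in: The clamp bar stands up, more than 0.8 rad from its down position; the carrier lies in the window recess, its origin within 5 mm of the window's centre both ways, less than 1.8 mm above the window's floor and within 0.03 rad of flat, at rest and let go (value of joint clamp above 0.8 rad and x of carrier in the frame of bed between -0.005 and 0.005 m and y of carrier in the frame of bed between -0.005 and 0.005 m and z of carrier in the frame of bed below 0.0018 m and angle between the z axis of carrier and the z axis of bed, either way round below 0.03 rad and linear speed of carrier below 0.02 m/s); the robot touches nothing.
It fails at once if the carrier is lifted more than 30 mm off the bed (z of carrier in the frame of bed above 0.035 m).
It fails at once if one of the other things on the table is moved by more than 30 mm (distance of any of spare, loupe, stamp, punch, mug, stapler from where it was at the start of the episode above 0.03 m).
It also fails if it takes over 51 s, if anything falls off the work surface, if the arm or the gripper's body presses on something with over 40 N, if the wrist force passes 120 N, or if a joint passes its speed limit or range.

ROBOT

A 6-joint arm with a two-finger parallel gripper is mounted at the origin on the work surface. World frame = base frame: x ahead of the robot, y to its left, z up, the work surface at z = 0. Lengths are in mm, angles in rad, forces in N, time in s.
With the tool pointing down it reaches from about 400 to 825 mm from the base axis. Payload 7 kg.
Tool frame: the origin (TCP) lies at the very end of the fingers, on their centre line; the grasp point (between the pads) lies 19 mm behind it; x points along the fingers, y is the direction in which the jaws open and shut, and the axes are right-handed (so a half turn about x gives the same grasp; the last joint's range is limited). The gripper opens to 88 mm and grips with 3 to 60 N. Pads are 19 mm wide; open, the fingers measure 130 mm over their backs; the gripper's body (78 mm by 193 mm) begins 47 mm behind the grasp point.
Start: joints at [1.443, 0.359, 0.012, 0, -1.224, -0.288], TCP at [272.653, 617.459, 226.561] pointing down, gripper open.
Joint ranges: [-3.07, 3.07], [-1.43, 2.12], [-1.02, 1.25], [-3.03, 1.67], [-3.05, -0], [-3.03, 3.03]. Speed limits (rad/s): [2.39, 2.39, 3.01, 3.14, 3.14, 3.14].

INTERFACE

Orientations are given as a unit quaternion [x, y, z, w].
In Python, from cell import bot gives the robot as it stands.
- The arm moves only by the tool servo_tool, never from a script. Its argument "steps" is text: rows parted by semicolons, each of 5 numbers parted by spaces: the finger opening in mm, from 0 to 87.6, then the shift along the tool's x, y, z in mm, then the turn about the tool's x in rad. A call has 1 to 12 rows; each row shifts and turns the commanded pose from where the row before left it, along the tool's axes as they then stand; what a row does not reach is not made up. A row lasts 1/8 s, in which the tool goes at most 62.5 mm and 10.7 degrees, less where a joint would pass 70% of its speed; a pose out of reach is approached as far as the arm can. A call with a gripper value outside its range is refused whole. The fingers move at their own pace and stop on an object; "grip_force" is the grip in N (left out, the last holds). Time passes only in rows, so rows that do not move let the fingers close. It gives the time, the measured TCP pose, the force and the opening at its end, in the units of the state.
- bot.observe(): the state, without advancing time (a new reading comes with each control period).
- bot.read_camera(name): name is "scene" or "top"; returns (picture, depth): 420x560x3 uint8, red, green, blue; 420x560 float32, mm along the optical axis (not along the pixel's ray), 0 where there is no reading.
- bot.calibration(name): a dict with "fovy" (degrees; the focal length in pixels is half the picture's height over the tangent of half this angle, whatever the lens; pixels are square), "cx", "cy" (the principal point, pixels), "R" (3x3) and "t" (3): a world point X has camera coordinates R X + t. Camera axes: x right, y down, z forward; pixel columns grow to the right and rows downward; lengths in mm; the calibration is good to about 2 mm. A picture is of the moment at which its call begins. calibration takes no time and is no camera call.
- bot.job_done(): hands the job in, once; it reports no verdict.
The state is a dict: "time_s": time; "joint_positions": joint angles; "joint_vel": joint speeds; "joint_efforts": joint torques, N m; "tcp_pos": TCP position; "eef_rot": TCP orientation; "contact_force": force on the tool from outside, world axes, zero at the start; "ft_torque": the same for the moment, N m; "opening": finger opening in mm.
Only numpy, scipy, OpenCV 4.12 (cv2) and the standard library are available. Lean on these libraries where they do the work, as an engineer would, in place of code of your own. Each camera call takes 0.05 s, during which the arm holds its last target. There are 200 camera calls.

## Working session

There is one attempt and no reset: what is moved stays moved. The work goes in short steps, Python scripts to look and compute and a tool call to move; the robot and the scene stay as the last step left them, time stands still between calls to the robot, and variables do not carry over. Pictures are saved under pics/ and viewed, about 8 in all and at most 12, crops included, and the job is handed in when it is done.

Besides the shell and the picture viewer there is one more tool, called by a JSON object that holds its "name" and its "arguments". servo_tool: Moves the arm, as the interface text tells. Its arguments: {"type":"object","properties":{"steps":{"type":"string"},"grip_force":{"type":"number"}},"required":["steps"]}

```bash
mkdir -p pics; ls; cat > h.py <<'E'
import numpy as np, cv2
from cell import bot
from scipy.spatial.transform import Rotation as Ro
def cal(n):
    c=bot.calibration(n); R=np.array(c["R"]);t=np.array(c["t"]); f=210/np.tan(np.radians(c["fovy"])/2)
    return c,R,t,f
def cloud(n,d):
    c,R,t,f=cal(n); v,u=np.mgrid[0:420,0:560]
    P=np.stack([(u-c["cx"])*d/f,(v-c["cy"])*d/f,d],-1)
    return (P-t)@R
def proj(n,X):
    c,R,t,f=cal(n); p=np.asarray(X)@R.T+t
    return p[...,:2]/p[...,2:]*f+[c["cx"],c["cy"]]
E
python3 - <<'E'
from h import *
for n in("scene","top"):
    p,d=bot.read_camera(n); np.savez(f"{n}0.npz",p=p,d=d)
    cv2.imwrite(f"pics/{n}0.png",p[...,::-1]); c,R,t,f=cal(n); print(n,c,-R.T@t)
print(bot.observe())
E
```

```text
pics
scene {'fovy': 42.98851119078676, 'cx': 282.00662925565393, 'cy': 212.7862231308176, 'R': array([[-0.62197494,  0.78303254, -0.00268457],
       [ 0.67041209,  0.53074106, -0.51851862],
       [-0.40459214, -0.32430536, -0.85506212]]), 't': array([ 315.63653807, -323.15122794, 1900.89477006])} [1182.04959539  540.8263086  1458.67053343]
top {'fovy': 47.02578974866823, 'cx': 285.4077178709259, 'cy': 202.57281212012973, 'R': array([[ 0.02274619, -0.99943733,  0.02465018],
       [-0.98859254, -0.02615769, -0.14832588],
       [ 0.14888721, -0.02099513, -0.98863128]]), 't': array([  -5.59902837,  582.2410874 , 1485.07224511])} [ 354.61828168   40.81349181 1554.68830939]
{'time_s': 0.1, 'joint_positions': array([ 1.44310846e+00,  3.59310118e-01,  1.11542784e-02, -3.18393738e-04,
       -1.22413744e+00, -2.88123707e-01]), 'joint_vel': array([ 0.00026539, -0.00163483,  0.00211927,  0.00167685,  0.00076662,
        0.000557  ]), 'joint_efforts': array([-2.54813829e-03, -5.84162772e+01,  2.93746394e+01,  7.01556042e+00,
        1.00891685e-02, -5.57724218e-05]), 'tcp_pos': array([272.48270584, 617.06383772, 225.71960244]), 'eef_rot': array([-0.69180826,  0.14652828,  0.69193445,  0.14545621]), 'contact_force': array([0.02435924, 0.10319476, 0.51453786]), 'ft_torque': array([-0.00397433,  0.00098841, -0.04565197]), 'opening': 87.41405860858124}
```

View pics/scene0.png

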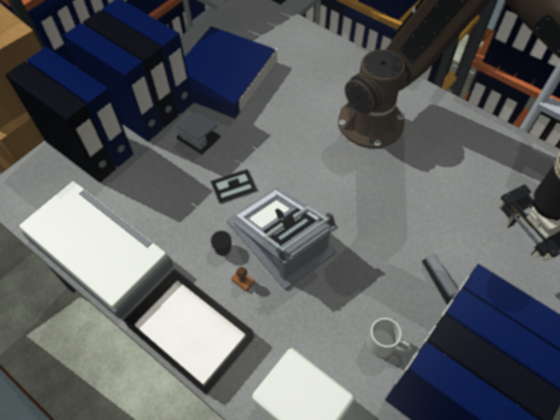

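View pics/top0.png

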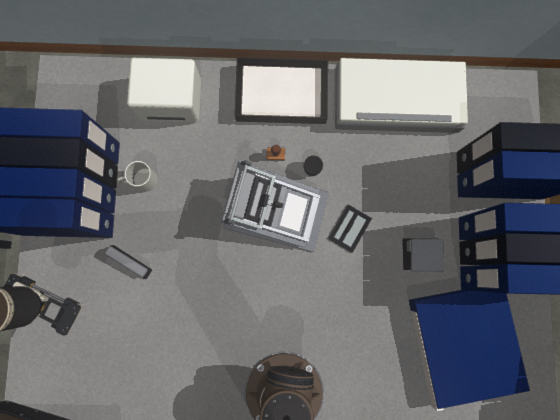

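The stand is at about (275,207) in the top view, window on the right, upper end on the left. The spare is at (350,228), the loupe at (313,165) and the stamp at (275,152).

```bash
python3 - <<'E'
from h import *
z=np.load("top0.npz");p,d=z["p"],z["d"]
cr=cv2.resize(p[150:260,210:340],None,fx=6,fy=6,interpolation=cv2.INTER_CUBIC)[:600]
cv2.imwrite("pics/crop0.png",cr[:600,:780,::-1])
W=cloud("top",d)
# window floor area ~ bright at (295,210); show points
for u,v in [(295,210),(290,225),(303,205),(250,190),(262,185),(268,200),(330,190)]: print(u,v,W[v,u].round(1))
# bed-plane normal fit: bright window floor
g=cv2.cvtColor(p,cv2.COLOR_RGB2GRAY)
m=np.zeros_like(g);m[185:240,278:318]=1
m=(m>0)&(g>215)
n,l,s,c=cv2.connectedComponentsWithStats(m.astype(np.uint8)); i=1+np.argmax(s[1:,4]);print(s[i],c[i])
Q=W[l==i];q=Q.mean(0);n=np.linalg.svd(Q-q)[2][2];n*=np.sign(n[2]);print(q,n,np.degrees(np.arccos(n[2])),np.degrees(np.arctan2(n[1],n[0])))
E
```

```text
295 210 [556.  -21.1  67.4]
290 225 [508.3  -6.4  71.8]
303 205 [573.7 -46.3  58.9]
250 190 [602.6 116.8 140.2]
262 185 [618.9  81.7 139.2]
268 200 [573.8  62.5 141.2]
330 190 [ 634.8 -137.8   -3. ]
[280 193  27  38 666] [293.27777778 211.78678679]
[549.57861143 -15.78790535  73.03049501] [-0.19513923 -0.9800636   0.03736324] 87.85874590249722 -101.2608227546319
```

View pics/crop0.png

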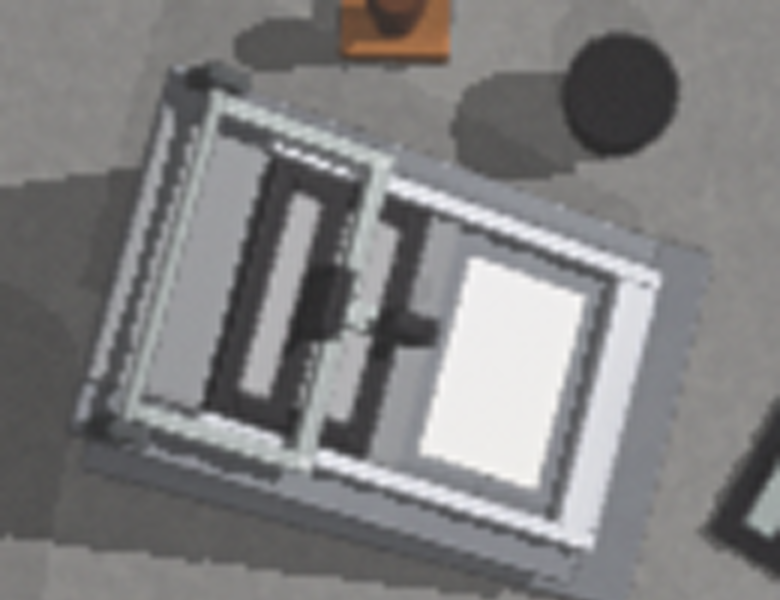

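The crop shows the guides, the foot bar with corners at crop (660,272) and (590,548), the cross bar, the black handle at about (410,330) and the carrier tab at about (330,295).

```bash
cat >> h.py <<'E'
def ray(n,u,v,z):
    c,R,t,f=cal(n); o=-R.T@t; r=R.T@np.array([(u-c["cx"])/f,(v-c["cy"])/f,1]); return o+r*(z-o[2])/r[2]
S,C=np.sin(np.radians(26)),np.cos(np.radians(26))
def bed(psi,o): # columns x,y,z of bed
    h=np.array([np.cos(psi),np.sin(psi),0]); x=C*h+[0,0,S]; z=-S*h+[0,0,C]; return np.stack([x,np.cross(z,x),z],1)
E
python3 - <<'E'
from h import *
def cp(a,b): return (a+.5)/6+210-.5,(b+.5)/6+150-.5
hz=lambda x,z:68+x*S+z*C
A=ray("top",*cp(660,272),hz(-70,13));B=ray("top",*cp(590,548),hz(-70,13))
print(A,B,np.linalg.norm(A-B))
e=(B-A)/np.linalg.norm(B-A)  # bed y
psi=np.arctan2(-e[0],e[1])+np.pi; 
psi=np.arctan2(e[1],e[0])-np.pi/2; psi=np.arctan2(np.sin(psi),np.cos(psi));print("psi foot",np.degrees(psi))
psiA=psi
# guide lines (world pts at two heights): far guide outer edge from (660,272) up to ~(395,175)->unknown height; handle via plane
def rayplane(u,v,psi,o,z):
    M=bed(psi,o);c,R,t,f=cal("top");cam=-R.T@t;r=R.T@np.array([(u-c["cx"])/f,(v-c["cy"])/f,1])
    n=M[:,2];k=(n@(o+n*z)-n@cam)/(n@r);return M.T@(cam+k*r-o)
mid=(A+B)/2
M=bed(psi,0);o=mid-M@np.array([-70,0,13]);print("o",o)
z=np.load("top0.npz");W=cloud("top",z["d"])
L=(W-o)@M
print("checks (bed coords):")
for n,a,b,zz,ex in [("white win corners",470,258,0,0),("",592,290,0,0),("",542,490,0,0),("",420,450,0,0),
  ("plate corner",275,160,13,"45+112"),("bar L end",390,160,26,"100..111,-82"),("bar R end",300,470,26,""),("handle top c",415,332,52,"76,0"),("tab top",332,283,47,"119,0"),("up end L",172,68,5,"217"),("up end R",78,430,5,"217")]:
    u,v=cp(a,b);print(n,rayplane(u,v,psi,o,zz).round(1),L[int(round(v)),int(round(u))].round(1),ex)
E
```

```text
[608.7629952  -98.88558038  48.99834233] [462.2232534  -64.18188867  48.99834233] 150.59296844598586
psi foot 76.67661245302426
o [551.30510605 -14.76609087  68.        ]
checks (bed coords):
white win corners [ 33.2 -51.    0. ] [ 34.  -49.2   3.1] 0
 [-40.3 -56.5   0. ] [-38.7 -55.7   1.4] 0
 [-41.1  52.5  -0. ] [-40.3  51.8   1.6] 0
 [32.8 51.8  0. ] [31.  52.6 -0.2] 0
plate corner [156.  -62.4  13. ] [157.5 -62.7  12.9] 45+112
bar L end [101.9 -79.5  26. ] [101.4 -80.3  27.4] 100..111,-82
bar R end [105.1  82.   26. ] [100.6  81.2  18.5] 
handle top c [76.2  3.  52. ] [76.2  3.2 53.7] 76,0
tab top [123.5  -7.7  47. ] [122.2  -7.3  45.1] 119,0
up end L [217.6 -90.    5. ] [214.8 -91.9  -5.4] 217
up end R [213.5  93.    5. ] [211.   91.6   0.5] 217
```

```bash
cat >> h.py <<'E'
PSI=np.radians(76.4); O=np.array([551.3,-14.8,68]); M=bed(PSI,O)
def w(b): return O+M@np.array(b,float)
def togo(b,up=0): # tool-frame shift to put grasp point at bed point b (+up mm in world z)
    s=bot.observe(); T=Ro.from_quat(s["eef_rot"]).as_matrix(); g=np.array(s["tcp_pos"])-19*T[:,0]
    ty=T[:,1]; e=M[:,1]
    yaw=np.arctan2(np.dot(np.cross(ty,e),T[:,0]),ty@e)
    print("t",s["time_s"],"q",s["joint_positions"].round(2),"F",s["contact_force"].round(1),"open",round(s["opening"],1))
    print("T",T.round(3).tolist(),"grasp bed",(M.T@(g-O)).round(1),"turn",round(yaw,3))
    d=w(b)+[0,0,up]-g; print("target",w(b).round(1),"shift tool",(T.T@d).round(1)," world",d.round(1))
E
python3 -c "
from h import *
togo((73,0,42),60)"
```

```text
t 0.1 q [ 1.44  0.36  0.01 -0.   -1.22 -0.29] F [0.  0.1 0.5] open 87.4
T [[-0.0, -0.404, -0.915], [-0.001, -0.915, 0.404], [-1.0, 0.002, -0.0]] grasp bed [570.6 419.6 -81.7] turn 1.392
target [562.4  31.1 137.8] shift tool [  47.7  418.9 -502. ]  world [ 289.9 -586.   -47. ]
```

{"name": "servo_tool", "arguments": {"steps": "60 0 35 -42 0;60 0 35 -42 0;60 0 35 -42 0;60 0 35 -42 0;60 0 35 -42 0;60 0 35 -42 0;60 0 35 -42 0;60 0 35 -42 0;60 0 35 -42 0;60 0 35 -42 0;60 0 35 -42 0;60 0 34 -40 0", "grip_force": 12}}

```text
time_s: 1.6
tcp_pos: [563.0, 29.6, 226.4]
eef_rot: [-0.692, 0.146, 0.692, 0.146]
contact_force: [0.3, 0.2, 0.6]
opening: 59.8
```

{"name": "servo_tool", "arguments": {"steps": "50 0 0 0 0.174;50 0 0 0 0.174;50 0 0 0 0.174;50 0 0 0 0.174;50 0 0 0 0.174;50 0 0 0 0.174;50 0 0 0 0.174;50 0 0 0 0.174;50 0 0 0 0"}}

```text
time_s: 2.72
tcp_pos: [562.4, 31.3, 226.2]
eef_rot: [-0.438, 0.556, 0.438, 0.555]
contact_force: [0.1, -0.7, 0.6]
opening: 49.8
```

```bash
python3 - <<'E'
from h import *
togo((73,0,42),0)
p,d=bot.read_camera("scene"); u,v=proj("scene",w((80,0,40))).astype(int)
print(u,v); a,b=v-55,u-65
cv2.imwrite("pics/s1.png",cv2.resize(p[a:a+100,b:b+130],None,fx=6,fy=6,interpolation=cv2.INTER_CUBIC)[...,::-1])
for n,q in [("handle top",(76,0,53)),("tab top",(119,0,47)),("foot R",(-70,76,13)),("foot L",(-70,-76,13)),("bar L",(105,-82,26)),("bar R",(105,82,26))]: print(n,((proj("scene",w(q))-[b,a])*6).round())
E
```

```text
t 2.725 q [ 0.4   0.18 -0.24 -0.   -1.16 -0.64] F [ 0.1 -0.7  0.6] open 49.8
T [[-0.001, -0.972, 0.234], [-0.0, 0.234, 0.972], [-1.0, 0.001, -0.0]] grasp bed [120.4   0.  138.5] turn 0.001
target [562.4  31.1 137.8] shift tool [ 1.075e+02 -1.000e-01 -2.000e-01]  world [  -0.    -0.3 -107.5]
280 213
handle top [378. 311.]
tab top [431. 355.]
foot R [362. 191.]
foot L [128. 342.]
bar L [290. 470.]
bar R [559. 288.]
```

View pics/s1.png

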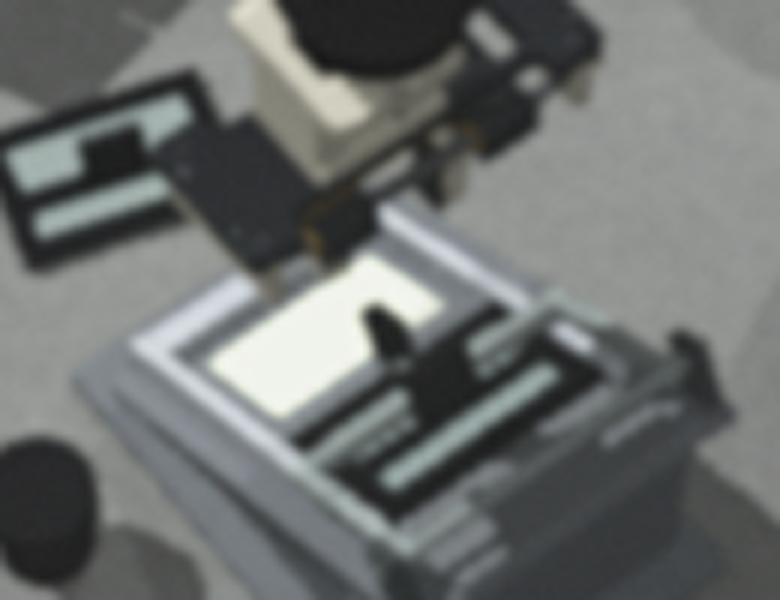

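The scene view shows the handle top at crop (385,315), against the predicted (378,311). They agree, so I descend.

{"name": "servo_tool", "arguments": {"steps": "50 25 0 0 0;50 25 0 0 0;50 25 0 0 0;50 20 0 0 0;50 12 0 0 0;50 0 0 0 0;12 0 0 0 0;12 0 0 0 0;12 0 0 0 0;12 0 0 0 0;12 0 0 0 0", "grip_force": 12}}

```text
time_s: 4.15
tcp_pos: [562.6, 31.4, 119.7]
eef_rot: [-0.437, 0.556, 0.437, 0.556]
contact_force: [-1.0, 0.9, 1.7]
opening: 13.9
```

```bash
python3 - <<'E'
from h import *
togo((73,0,42),0)
# arc of grip point: world-tool steps for theta increments; tool x=-worldz, tool z=horizontal upslope
r=np.array([73-200,42-25.]); P=[]
for th in np.linspace(0,1.8,19):
    c,s=np.cos(th),np.sin(th); X=200+r[0]*c+r[1]*s; Z=25-r[0]*s+r[1]*c
    P.append([X*C-Z*S, X*S+Z*C])
P=np.array(P); D=np.diff(P,axis=0)
print(";".join(f"12 {-b:.0f} 0 {a:.0f} 0" for a,b in D)); print((P[-1]-P[0]).round(), np.c_[-D[:,1],D[:,0]].round(1).tolist())
E
```

```text
t 4.15 q [ 0.4   0.27 -0.38 -0.   -0.92 -0.64] F [-1.   0.9  1.7] open 13.9
T [[0.0, -0.972, 0.235], [0.0, 0.235, 0.972], [-1.0, -0.0, 0.0]] grasp bed [73.8 -0.1 42.7] turn 0.0
target [562.4  31.1 137.8] shift tool [ 1.   0.1 -0.4]  world [-0.2 -0.4 -1. ]
12 -12 0 -3 0;12 -13 0 -2 0;12 -13 0 -1 0;12 -13 0 0 0;12 -13 0 2 0;12 -12 0 3 0;12 -12 0 4 0;12 -12 0 5 0;12 -11 0 6 0;12 -10 0 8 0;12 -10 0 9 0;12 -9 0 9 0;12 -8 0 10 0;12 -7 0 11 0;12 -5 0 12 0;12 -4 0 12 0;12 -3 0 12 0;12 -2 0 13 0
[110. 168.] [[-12.3, -3.4], [-12.6, -2.2], [-12.8, -0.9], [-12.8, 0.4], [-12.7, 1.7], [-12.5, 2.9], [-12.1, 4.1], [-11.6, 5.3], [-11.1, 6.5], [-10.4, 7.5], [-9.6, 8.5], [-8.7, 9.4], [-7.7, 10.3], [-6.6, 11.0], [-5.5, 11.6], [-4.3, 12.1], [-3.1, 12.4], [-1.8, 12.7]]
```

Gripped at 13.9 mm, so the handle is held. I swing along the arc.

{"name": "servo_tool", "arguments": {"steps": "12 -12 0 -3 0;12 -13 0 -2 0;12 -13 0 -1 0;12 -13 0 0 0;12 -13 0 2 0;12 -12 0 3 0;12 -12 0 4 0;12 -12 0 5 0;12 -11 0 7 0;12 0 0 0 0"}}

```text
time_s: 5.4
tcp_pos: [566.3, 46.6, 231.9]
eef_rot: [-0.438, 0.555, 0.437, 0.556]
contact_force: [-4.1, -2.5, 5.0]
opening: 14.4
```

```bash
cat >> h.py <<'E'
def theta():
    s=bot.observe(); g=M.T@(np.array(s["tcp_pos"])+[0,0,19]-O); a=np.arctan2(g[2]-25,200-g[0]); print("theta",a-np.arctan2(17.7,126.2),"r",np.hypot(g[2]-25,200-g[0]),"F",s["contact_force"].round(1),"open",s["opening"])
E
python3 -c "
from h import *
theta()"
```

```text
theta 0.9174343642080232 r 128.27046287439077 F [-4.1 -2.5  5. ] open 14.376644087009844
```

{"name": "servo_tool", "arguments": {"steps": "12 -10 0 7 0;12 -10 0 8 0;12 -9 0 9 0;12 -8 0 10 0;12 -7 0 11 0;12 -5 0 12 0;12 -4 0 12 0;12 -3 0 12 0;12 -2 0 12 0;12 0 0 0 0"}}

```text
time_s: 6.65
tcp_pos: [588.3, 138.0, 289.0]
eef_rot: [-0.437, 0.555, 0.438, 0.556]
contact_force: [-4.8, 1.7, 3.7]
opening: 13.7
```

```bash
python3 - <<'E'
from h import *
theta()
p,d=bot.read_camera("scene"); u,v=proj("scene",w((120,0,80))).astype(int)
a,b=v-55,u-65
cv2.imwrite("pics/s2.png",cv2.resize(p[a:a+100,b:b+130],None,fx=6,fy=6,interpolation=cv2.INTER_CUBIC)[...,::-1])
E
```

```text
theta 1.7961647522484845 r 130.3350497507238 F [-4.8  1.7  3.7] open 13.657832745001707
```

View pics/s2.png

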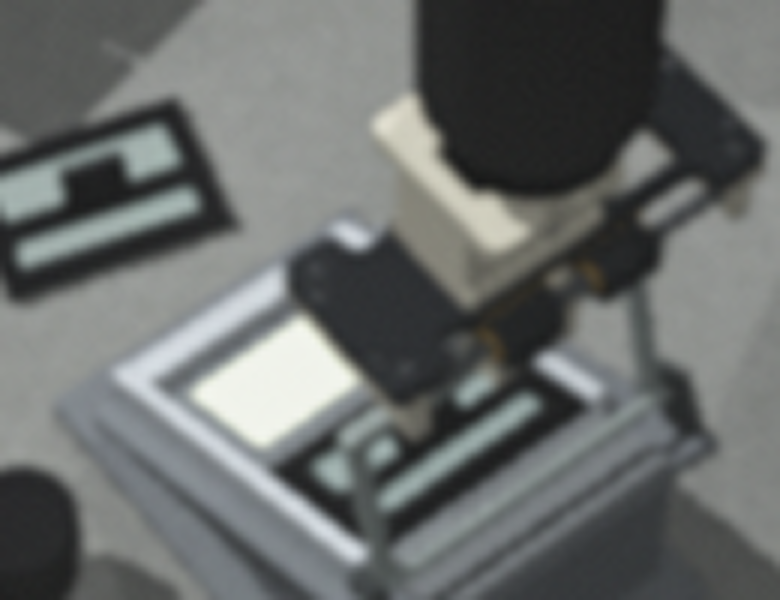

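The bar is up at about 1.8 rad and its arms stand clear. I release and rise.

{"name": "servo_tool", "arguments": {"steps": "40 0 0 0 0;40 0 0 0 0;40 0 0 0 0;40 -25 0 0 0;40 -30 0 0 0;60 0 0 -30 0;60 0 0 -40 0;60 0 0 0 0"}}

```text
time_s: 7.7
tcp_pos: [571.2, 66.3, 344.2]
eef_rot: [-0.437, 0.556, 0.437, 0.556]
contact_force: [0.4, -0.6, 0.6]
opening: 58.9
```

```bash
python3 - <<'E'
from h import *
togo((115,0,39))
p,d=bot.read_camera("scene"); u,v=proj("scene",w((120,0,60))).astype(int)
a,b=v-55,u-65
cv2.imwrite("pics/s3.png",cv2.resize(p[a:a+100,b:b+130],None,fx=6,fy=6,interpolation=cv2.INTER_CUBIC)[...,::-1])
for n,q in [("tab top +y",(119,18,47)),("tab top -y",(119,-18,47)),("plate up R",(157,65,13)),("plate up L",(157,-65,13))]: print(n,((proj("scene",w(q))-[b,a])*6).round())
E
```

```text
t 7.7 q [ 0.46  0.14 -0.02  0.   -1.41 -0.7 ] F [ 0.4 -0.6  0.6] open 58.9
T [[0.001, -0.972, 0.237], [0.0, 0.237, 0.972], [-1.0, -0.001, 0.001]] grasp bed [ 2.044e+02 -2.000e-01  2.288e+02] turn -0.002
target [571.6  69.  153.5] shift tool [209.8   0.5   2.7]  world [   0.4    2.8 -209.8]
tab top +y [431. 335.]
tab top -y [371. 376.]
plate up R [572. 368.]
plate up L [356. 517.]
```

View pics/s3.png

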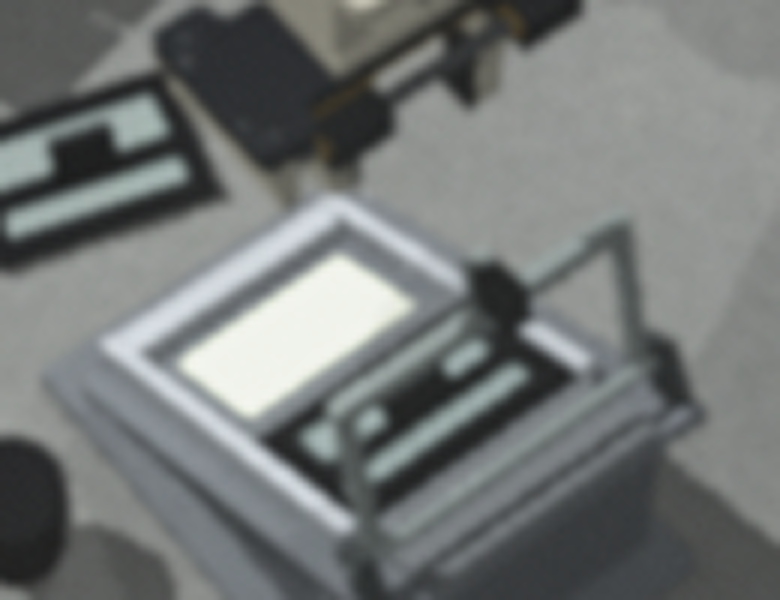

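```bash
python3 - <<'E'
from h import *
for n in("top","scene"):
    if n=="top": z=np.load("top0.npz");p,d=z["p"],z["d"]
    else: p,d=bot.read_camera(n)
    L=(cloud(n,d)-O)@M; g=p.max(-1)
    m=(abs(L[...,1])<45)&(L[...,0]>95)&(L[...,0]<150)&(L[...,2]>30)&(L[...,2]<52)&(g<70)
    Q=L[m]; print(n,len(Q),np.percentile(Q,[5,25,50,75,95],axis=0).round(1).tolist())
    if n=="top": m=(abs(L[...,1])<75)&(L[...,0]>60)&(L[...,0]<175)&(abs(L[...,2]-12)<7)&(g<80)
    else: m=(abs(L[...,1])<75)&(L[...,0]>60)&(L[...,0]<175)&(abs(L[...,2]-12)<7)&(g<60)
    Q=L[m]; print(" frame",len(Q),np.percentile(Q,[1,3,50,97,99],axis=0).round(1).tolist())
E
```

```text
top 57 [[115.8, -14.0, 31.5], [119.7, -6.9, 38.0], [122.3, 2.7, 44.0], [124.1, 10.9, 46.3], [125.8, 17.3, 49.6]]
 frame 516 [[68.7, -62.6, 6.5], [69.7, -61.0, 7.7], [122.8, 6.7, 13.4], [156.1, 64.0, 18.2], [156.6, 65.2, 18.7]]
scene 15 [[121.2, -12.9, 30.6], [122.7, -9.5, 30.8], [124.8, -0.4, 31.6], [125.3, 5.8, 34.1], [127.3, 11.8, 36.2]]
 frame 237 [[69.7, -62.3, 7.7], [75.2, -61.3, 8.5], [144.8, -1.0, 13.6], [158.5, 59.5, 17.9], [159.7, 60.6, 18.3]]
```

Tab and frame agree with bed x of about 112 for the carrier, so I descend onto the tab.

{"name": "servo_tool", "arguments": {"steps": "60 40 0 1 0;60 50 0 0 0;60 40 0 0 0;60 25 0 0 0;60 20 0 0 0;60 12 0 0 0;60 12 0 0 0;60 10 0 0 0;60 0 0 0 0", "grip_force": 15}}

```text
time_s: 8.93
tcp_pos: [571.5, 69.2, 134.0]
eef_rot: [-0.437, 0.556, 0.437, 0.555]
contact_force: [0.8, -0.9, 0.8]
opening: 59.9
```

```bash
python3 -c "
from h import *
togo((115,0,39))"
```

```text
t 8.925 q [ 0.46  0.27 -0.34 -0.   -0.96 -0.7 ] F [ 0.8 -0.9  0.8] open 59.9
T [[-0.001, -0.972, 0.235], [-0.0, 0.235, 0.972], [-1.0, 0.001, -0.001]] grasp bed [1.149e+02 1.000e-01 3.850e+01] turn 0.0
target [571.6  69.  153.5] shift tool [-0.5 -0.1 -0.2]  world [ 0.1 -0.2  0.5]
```

{"name": "servo_tool", "arguments": {"steps": "30 0 0 0 0;30 0 0 0 0;30 0 0 0 0;30 0 0 0 0;30 0 0 0 0;30 0 0 0 0", "grip_force": 15}}

```text
time_s: 9.68
tcp_pos: [572.0, 69.3, 135.0]
eef_rot: [-0.438, 0.555, 0.437, 0.556]
contact_force: [-1.4, 0.9, 5.1]
opening: 35.9
```

{"name": "servo_tool", "arguments": {"steps": "30 4.4 0 -9 0;30 4.4 0 -9 0;30 4.4 0 -9 0;30 4.4 0 -9 0;30 0 0 0 0"}}

```text
time_s: 10.3
tcp_pos: [563.6, 33.5, 117.0]
eef_rot: [-0.438, 0.556, 0.437, 0.556]
contact_force: [1.8, -4.3, -0.3]
opening: 36.0
```

```bash
cat >> h.py <<'E'
def carr(n="top"):
    p,d=bot.read_camera(n); L=(cloud(n,d)-O)@M; g=p.max(-1)
    m=(abs(L[...,1])<66)&(L[...,0]>-46)&(L[...,0]<170)&(abs(L[...,2]-10)<9)&(g<75)
    Q=L[m]; print(n,len(Q),np.percentile(Q,[1,3,50,97,99],axis=0).round(1).tolist()); return p
E
python3 -c "
from h import *
togo((75,0,39)); carr('scene'); carr('top')"
```

```text
t 10.3 q [ 0.41  0.28 -0.38  0.   -0.91 -0.64] F [ 1.8 -4.3 -0.3] open 36.0
T [[0.0, -0.972, 0.235], [-0.001, 0.235, 0.972], [-1.0, -0.001, -0.0]] grasp bed [74.6 -0.6 39.3] turn -0.0
target [563.1  34.1 135.9] shift tool [0.  0.6 0.5]  world [-0.4  0.6 -0. ]
scene 660 [[60.9, -62.7, 1.6], [72.4, -60.0, 2.6], [127.8, 5.6, 7.1], [164.7, 61.9, 16.0], [168.0, 64.4, 17.5]]
top 76 [[74.7, 33.5, 1.5], [75.9, 35.8, 1.7], [113.5, 51.8, 10.9], [146.2, 63.8, 17.1], [151.3, 64.6, 17.4]]
```

```bash
python3 - <<'E'
from h import *
p,d=bot.read_camera("scene"); u,v=proj("scene",w((80,0,40))).astype(int)
a,b=v-55,u-65
cv2.imwrite("pics/s4.png",cv2.resize(p[a:a+100,b:b+130],None,fx=6,fy=6,interpolation=cv2.INTER_CUBIC)[...,::-1])
for n,q in [("plate up R if x=72",(117,65,13)),("L",(117,-65,13)),("if 112",(157,65,13)),("L",(157,-65,13))]: print(n,((proj("scene",w(q))-[b,a])*6).round())
E
```

```text
plate up R if x=72 [553. 336.]
L [340. 481.]
if 112 [602. 368.]
L [386. 517.]
```

View pics/s4.png

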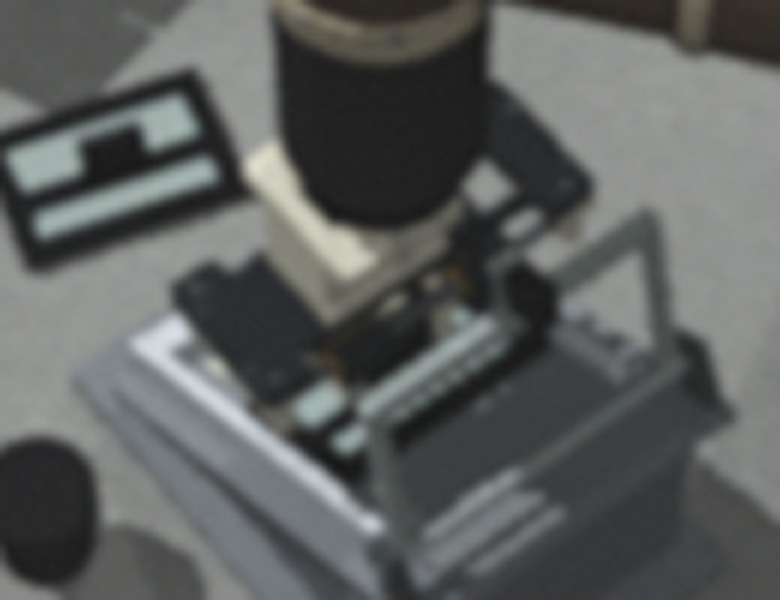

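The carrier has followed: its upper-left corner is at about (350,475), against a predicted (340,481). I continue.

{"name": "servo_tool", "arguments": {"steps": "30 4.4 0 -9 0;30 4.4 0 -9 0;30 4.4 0 -9 0;30 4.4 0 -9 0;30 4.4 0 -9 0;30 3.5 0 -7.2 0;30 0 0 0 0"}}

```text
time_s: 11.32
tcp_pos: [551.9, -16.5, 91.8]
eef_rot: [-0.438, 0.555, 0.437, 0.556]
contact_force: [2.7, -2.5, 2.3]
opening: 36.0
```

```bash
python3 -c "
from h import *
togo((3,0,34))"
```

```text
t 11.325 q [ 0.33  0.28 -0.44  0.   -0.85 -0.56] F [ 2.7 -2.5  2.3] open 36.0
T [[0.002, -0.972, 0.235], [0.0, 0.235, 0.972], [-1.0, -0.002, 0.001]] grasp bed [17.4 -1.  39.1] turn 0.001
target [548.4 -26.7  99.9] shift tool [ 10.9   1.  -10.7]  world [ -3.5 -10.2 -10.9]
```

{"name": "servo_tool", "arguments": {"steps": "30 2.5 0 -4.5 0;30 2.5 0 -4.5 0;30 2 0 -2.5 0;30 2 0 -1 0;30 2 0 0 0;30 0 0 0 0"}}

```text
time_s: 12.08
tcp_pos: [549.3, -28.0, 81.7]
eef_rot: [-0.438, 0.555, 0.437, 0.556]
contact_force: [-0.0, 1.4, 11.9]
opening: 35.8
```

```bash
python3 -c "
from h import *
togo((3,0,34))"
```

```text
t 12.075 q [ 0.31  0.29 -0.45  0.   -0.82 -0.54] F [-0.   1.4 11.9] open 35.8
T [[0.002, -0.972, 0.234], [0.0, 0.234, 0.972], [-1.0, -0.002, 0.001]] grasp bed [ 2.4 -1.1 35.2] turn 0.001
target [548.4 -26.7  99.9] shift tool [0.9 1.1 1.1]  world [-0.8  1.3 -0.9]
```

{"name": "servo_tool", "arguments": {"steps": "60 0 0 0 0;60 0 0 0 0;60 0 0 0 0;60 -20 0 0 0;60 -40 0 0 0;60 -50 0 0 0;60 -40 0 -40 0;60 0 0 -50 0;60 0 0 -50 0;60 0 0 0 0"}}

```text
time_s: 13.32
tcp_pos: [514.0, -167.1, 230.2]
eef_rot: [-0.436, 0.557, 0.437, 0.556]
contact_force: [0.7, -1.1, 0.7]
opening: 60.6
```

```bash
python3 - <<'E'
from h import *
print(bot.observe()["contact_force"])
for n in("top","scene"):
    p,d=bot.read_camera(n); L=(cloud(n,d)-O)@M; g=p.max(-1)
    u,v=proj(n,w((30,0,20))).astype(int); a,b=v-40,u-50
    cv2.imwrite(f"pics/{n}5.png",cv2.resize(p[a:a+80,b:b+100],None,fx=7,fy=7,interpolation=cv2.INTER_CUBIC)[...,::-1])
    m=(abs(L[...,1])<62)&(abs(L[...,0])<42)&(L[...,2]>-4)&(L[...,2]<18); Q=L[m]
    A=np.c_[Q[:,:2],np.ones(len(Q))]
    for _ in range(5):
        k=np.linalg.lstsq(A,Q[:,2],rcond=None)[0]; r=abs(Q[:,2]-A@k); A,Q=A[r<3],Q[r<3]
    print(n,m.sum(),len(Q),"slope x,y,z0",k.round(3))
    for nm,q in [("LL",(-45,-65,8)),("LR",(-45,65,8)),("UL",(45,-65,8)),("UR",(45,65,8))]: print(nm,((proj(n,w(q))-[b,a])*7).round())
E
```

```text
[ 0.73591739 -1.0864758   0.73046115]
top 0 0 slope x,y,z0 [0. 0. 0.]
LL [522. 195.]
LR [449. 473.]
UL [350. 133.]
UR [274. 418.]
scene 503 389 slope x,y,z0 [ 6.6000e-02 -2.0000e-03  1.0166e+01]
LL [152. 319.]
LR [387. 165.]
UL [259. 401.]
UR [501. 239.]
```

View pics/top5.png

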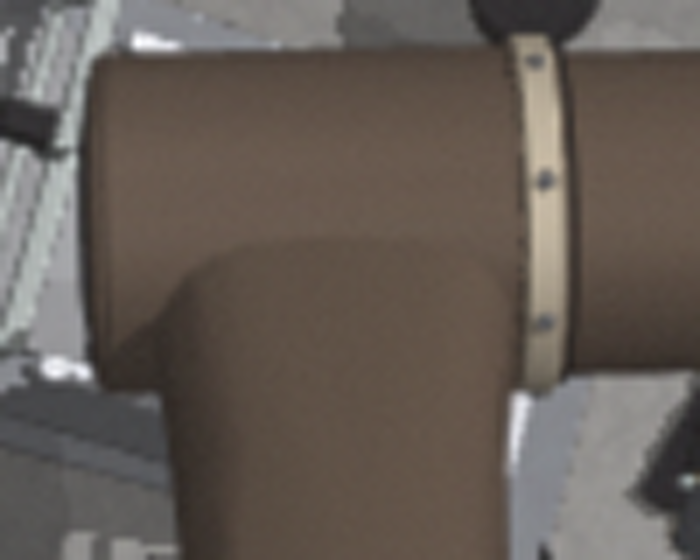

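View pics/scene5.png

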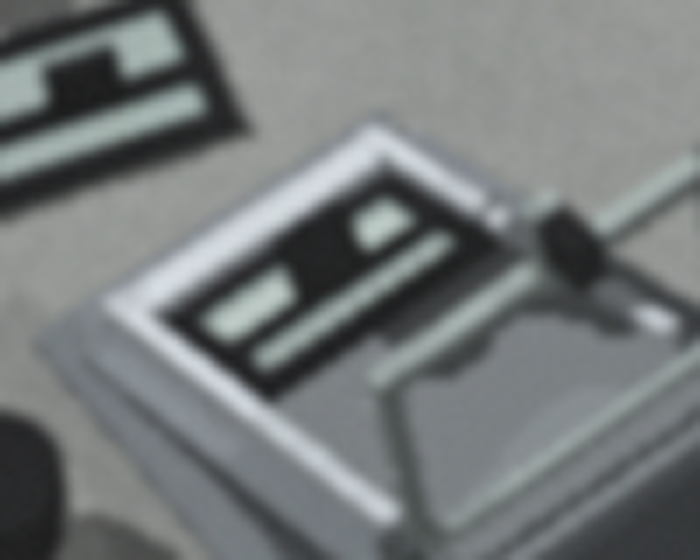

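The scene view shows the upper edge at (270,400), against (259,401) if seated, and the depth fit shows a slope of about 0.066. The rear may still rest on the ledge. I'll calibrate against the shelf plane.

```bash
python3 - <<'E'
from h import *
n="scene"; D=[]
for _ in range(6):
    p,d=bot.read_camera(n); d=d.astype(float); d[d==0]=np.nan; D.append(d)
d=np.nanmedian(D,0); L=(cloud(n,d)-O)@M
def fit(x0,x1,y0,y1,z0,z1):
    m=(L[...,1]>y0)&(L[...,1]<y1)&(L[...,0]>x0)&(L[...,0]<x1)&(L[...,2]>z0)&(L[...,2]<z1); Q=L[m];A=np.c_[Q[:,:2],np.ones(len(Q))]
    for _ in range(8):
        k=np.linalg.lstsq(A,Q[:,2],rcond=None)[0]; r=abs(Q[:,2]-A@k); A,Q=A[r<2.5],Q[r<2.5]
    print(len(Q),k.round(3),"z at x ends",k@[x0,0,1],k@[x1,0,1])
fit(-40,40,-60,60,-3,18)
fit(-40,40,-60,-25,-3,18)
fit(-40,40,25,60,-3,18)
fit(55,180,-60,60,-3,14)
fit(52,100,-60,60,-3,14)
E
```

```text
406 [ 0.065 -0.    10.265] z at x ends 7.673672372364863 12.856737138323233
154 [ 0.059 -0.054  7.986] z at x ends 5.641448975690432 10.33092248988246
131 [0.083 0.039 8.519] z at x ends 5.189011322702484 11.848805573849237
793 [-2.000e-03  1.000e-03  6.073e+00] z at x ends 5.954225805359333 5.683911734429492
243 [-6.00e-03  2.00e-03  6.31e+00] z at x ends 6.0116275220475845 5.735823560690683
```

The shelf fits flat (slope about 0) while the carrier fits 0.065 rad, so its rear still rests on the ledge. I go back, regrip the tab and nudge it further down.

{"name": "servo_tool", "arguments": {"steps": "60 0 0 50 0;60 0 0 50 0;60 20 0 40 0;60 50 0 0 0;60 40 0 0 0;60 25 0 0 0;60 12 0 0 0;60 0 0 0 0;30 0 0 0 0;30 0 0 0 0;30 0 0 0 0;30 0 0 0 0"}}

```text
time_s: 15.22
tcp_pos: [548.6, -28.6, 84.2]
eef_rot: [-0.438, 0.555, 0.437, 0.556]
contact_force: [-1.0, 0.4, 3.9]
opening: 35.8
```

```bash
python3 -c "
from h import *
togo((-2,0,35))"
```

```text
t 15.225 q [ 0.3   0.29 -0.45  0.   -0.83 -0.54] F [-1.   0.4  3.9] open 35.8
T [[0.001, -0.972, 0.235], [0.0, 0.235, 0.972], [-1.0, -0.001, 0.0]] grasp bed [ 2.8 -0.6 37.8] turn 0.0
target [547.3 -31.5  98.6] shift tool [ 4.6  0.6 -3.1]  world [-1.3 -2.9 -4.6]
```

{"name": "servo_tool", "arguments": {"steps": "30 0.6 0 -1 0;30 0.6 0 -1 0;30 0.6 0 -1 0;30 0.6 0 -1 0;30 1 0 -0.5 0;30 1 0 0 0;30 0 0 0 0"}}

```text
time_s: 16.1
tcp_pos: [548.6, -31.9, 80.4]
eef_rot: [-0.438, 0.554, 0.437, 0.557]
contact_force: [-1.8, 6.6, 10.5]
opening: 35.6
```

```bash
python3 -c "
from h import *
togo((-2,0,35))"
```

```text
t 16.1 q [ 0.3   0.29 -0.46 -0.   -0.82 -0.53] F [-1.8  6.6 10.5] open 35.6
T [[0.003, -0.972, 0.234], [0.001, 0.234, 0.972], [-1.0, -0.003, 0.002]] grasp bed [-1.7 -1.3 35.8] turn 0.001
target [547.3 -31.5  98.6] shift tool [0.8 1.3 0.1]  world [-1.3  0.4 -0.8]
```

{"name": "servo_tool", "arguments": {"steps": "60 0 0 0 0;60 0 0 0 0;60 0 0 0 0;60 -20 0 0 0;60 -40 0 0 0;60 -50 0 0 0;60 -40 0 -40 0;60 0 0 -50 0;60 0 0 -50 0;60 0 0 0 0"}}

```text
time_s: 17.35
tcp_pos: [513.0, -171.6, 228.9]
eef_rot: [-0.436, 0.557, 0.436, 0.556]
contact_force: [0.3, 0.0, 0.3]
opening: 60.1
```

```bash
cat > chk.py <<'E'
from h import *
n="scene"; D=[]
for _ in range(6):
    p,d=bot.read_camera(n); d=d.astype(float); d[d==0]=np.nan; D.append(d)
d=np.nanmedian(D,0); L=(cloud(n,d)-O)@M
def fit(x0,x1,y0,y1,z0,z1):
    m=(L[...,1]>y0)&(L[...,1]<y1)&(L[...,0]>x0)&(L[...,0]<x1)&(L[...,2]>z0)&(L[...,2]<z1); Q=L[m];A=np.c_[Q[:,:2],np.ones(len(Q))]
    for _ in range(8):
        k=np.linalg.lstsq(A,Q[:,2],rcond=None)[0]; r=abs(Q[:,2]-A@k); A,Q=A[r<2.5],Q[r<2.5]
    print(len(Q),k.round(3),"z at x ends",k@[x0,0,1],k@[x1,0,1])
fit(-40,40,-60,60,-3,18)
fit(55,180,-60,60,-3,14)
u,v=proj(n,w((30,0,20))).astype(int); a,b=v-40,u-50
import time; cv2.imwrite("pics/c%d.png"%time.time(),cv2.resize(p[a:a+80,b:b+100],None,fx=7,fy=7,interpolation=cv2.INTER_CUBIC)[...,::-1])
cv2.imwrite("pics/last.png",cv2.resize(p[a:a+80,b:b+100],None,fx=7,fy=7,interpolation=cv2.INTER_CUBIC)[...,::-1])
E
python3 chk.py
```

```text
451 [ 1.300e-02 -1.000e-03  7.742e+00] z at x ends 7.228006405395633 8.255630630077695
786 [-0.   -0.    5.81] z at x ends 5.785783455832383 5.731118112733568
```

View pics/last.png

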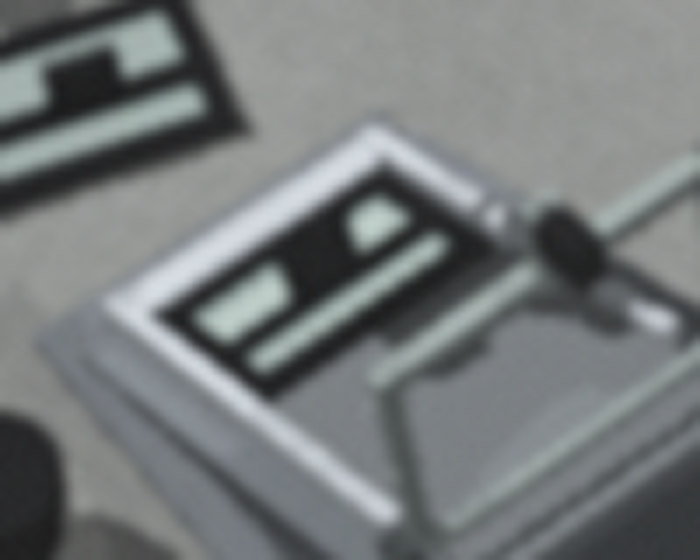

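It appears seated. As a tighter check, I compare front and rear frame heights over more frames.

```bash
python3 - <<'E'
from h import *
n="scene"; D=[]
for _ in range(20):
    p,d=bot.read_camera(n); d=d.astype(float); d[d==0]=np.nan; D.append(d)
d=np.nanmean(D,0); L=(cloud(n,d)-O)@M
for x0 in range(-45,60,10):
    o=[]
    for y0,y1 in((-62,-22),(22,62)):
        m=(L[...,0]>x0)&(L[...,0]<x0+10)&(L[...,1]>y0)&(L[...,1]<y1)&(abs(L[...,2]-6)<10); o+=[m.sum(),np.median(L[m][:,2]).round(1)]
    print(x0+5,o)
E
```

```text
-40 [np.int64(30), np.float64(8.6), np.int64(18), np.float64(8.5)]
-30 [np.int64(24), np.float64(6.7), np.int64(16), np.float64(6.6)]
-20 [np.int64(25), np.float64(6.3), np.int64(23), np.float64(6.6)]
-10 [np.int64(20), np.float64(6.8), np.int64(16), np.float64(7.1)]
0 [np.int64(25), np.float64(8.9), np.int64(23), np.float64(9.1)]
10 [np.int64(33), np.float64(8.1), np.int64(33), np.float64(8.4)]
20 [np.int64(22), np.float64(6.7), np.int64(23), np.float64(6.6)]
30 [np.int64(25), np.float64(8.8), np.int64(23), np.float64(8.5)]
40 [np.int64(37), np.float64(7.4), np.int64(39), np.float64(7.6)]
50 [np.int64(26), np.float64(5.9), np.int64(24), np.float64(6.0)]
60 [np.int64(28), np.float64(5.8), np.int64(20), np.float64(5.9)]
```

The frame is flat: 8.6, 9.0 and 8.8 mm from front to rear, glass 6.7 at both ends, and about +0.8 mm depth bias as on the shelf. I hand in.

```bash
python3 -c "
from h import *
s=bot.observe();print(s['time_s'],s['contact_force'],s['opening']);print(bot.job_done())"
```

```text
18.65 [ 0.58015302  0.1899083  -0.69536914] 59.95013844073773
the job is handed in; nothing more can be done
None
```

The clamp bar is up and the carrier lies in the recessed window. I handed the job in at 18.7 s; no verdict is reported.

- **Clamp:** I swung the bar up by its handle to about 1.8 rad, worked out from the gripper's position. I then let go, and it was still standing in the last picture.
- **Carrier:** I gripped it by the tab and slid it down between the guides.
- **First release failed:** the depth check showed the carrier tilted about 0.065 rad with its rear edge still on the ledge. I regripped it, moved it about 4 mm further down and released again.

**Last checks:**
- The frame reads 8.6, 9.0 and 8.8 mm above the window floor from front to rear. With the camera's roughly 0.8 mm error, seen on the shelf, that is flat on the floor. A plane fit over the whole carrier gave a tilt of 0.013 rad.
- I did not measure the carrier's centring directly. Once dropped, the recess and guides hold it to within about 2.5 mm.
- The gripper was clear, with contact force under 1 N. It never went down near the other objects, but I did not measure their positions again.

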